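# Slide the slate clock base between the brass posts into its display bay

### The arm

A 7-joint arm with a two-finger parallel gripper is mounted at the origin on the work surface. World frame = base frame: x ahead of the robot, y to its left, z up, the work surface at z = 0. Lengths are in m, angles in rad, forces in N, time in s.
With the tool pointing down it reaches from about 0.425 to 0.875 m from the base axis. Payload 4.7 kg.
Tool frame: the origin (TCP) lies on the centre line of the jaws, within the pads' length; the fingertips stand 22 mm ahead of it and the grasp point (between the pads) lies 3 mm ahead of it; z points along the fingers, y is the direction in which the jaws open and shut (so a half turn about z gives the same grasp; the last joint's range is limited). The gripper opens to 87 mm and grips with 3 to 60 N. Pads are 19 mm wide; open, the fingers measure 117 mm over their backs; the gripper's body (75 mm by 190 mm) begins 51 mm behind the grasp point.
Start: joints at [-1.261, 0.321, -0.07, 1.45, 0.023, 1.371, -0.057], TCP at [0.19, 0.622, 0.245] pointing down, gripper open.
Joint ranges: [-2.86, 2.86], [-0.3, 2.09], [-1.38, 1.24], [0.06, 2.45], [-1.56, 4.7], [0.09, 2.05], [-2.69, 2.69]. Speed limits (rad/s): [2.57, 2.57, 3.14, 3.14, 3.14, 3.14, 3.14].

### API

Orientations are given as a rotation vector (axis times angle).
In Python, from bench import ctrl, imaging, close_job, finder gives the robot as it stands. The module is installed in compiled form; this text tells all that it offers.
- The arm moves only by the shell command python3 -m jog 'ROWS' [FORCE]. ROWS is JSON, a list that holds one entry, the list of rows, each a list of 7 numbers: the shift along the tool's x, y, z in cm, then the turn, a rotation vector about the tool's x, y, z in degrees, then the finger opening in cm, from 0 to 8.7. In form: [[[dx, dy, dz, ax, ay, az, claw], ...]]. A call has 1 to 12 rows; each row shifts and turns the commanded pose from where the row before left it, along the tool's axes as they then stand; what a row does not reach is not made up. A row lasts 1/10 s, in which the tool goes at most 50 mm and 8.59 degrees, less where a joint would pass 70% of its speed; a pose out of reach is approached as far as the arm can. A call is refused whole if a number of a shift passes 5 or a number of a turn 8.59, either way. A call with a gripper value outside its range is refused whole. The fingers move at their own pace and stop on an object; FORCE is the grip in N (left out, the last holds). Time passes only in rows, so rows that do not move let the fingers close. It gives the time, the measured TCP pose, the force and the opening at its end, in the units of the state.
- ctrl.get_state(): the state, without advancing time (a new reading comes with each control period).
- imaging.get_image(name): name is "scene" or "top" or "wrist"; returns a dict with "frame" (400x640x3 uint8, red, green, blue), "intrinsics" (3x3 intrinsics, pixels), "k1" (the pictures are not rectified: a ray, as slopes to the right and down, at radius r is drawn at 1 + k1 r^2 times it, then the intrinsics apply), "pose" (4x4, takes a point from camera to world coordinates). Camera axes: x right, y down, z forward; pixel columns grow to the right and rows downward; lengths in m; the calibration is good to about 2 mm. A picture is of the moment at which its call begins. There is no depth.
- close_job(): hands the job in, once; it reports no verdict.
Trained networks look in the newest picture that a camera, given by its name, has taken for a name from the list of things; names that differ only in an ending like _2 or _b are one class to them, and where a whole thing is asked for, a point or a joint stands for the part that bears it (a point fixed in the world has none). Each returns a list of dicts, best first, with "conf" (0 to 1); they miss things now and then, are a little off and sometimes report something else, mostly with a low value. They report only what shows in the picture. A call takes as long as a camera call. They do not tell look-alikes from the thing itself.
- finder.trace(label, camera): "region" (400x640 bool, what is visible of it) and "point" ([row, column] as shares, 0 to 1, of the picture: columns of its width, rows of its height, amid what is visible of it).
- finder.spot_point(label, camera): "point" ([row, column] as shares, 0 to 1, of the picture: columns of its width, rows of its height: a listed point, or the origin of a listed thing).
The state is a dict: "time": time; "joint_positions": joint angles; "qd": joint speeds; "joint_torque": joint torques, N m; "position": TCP position; "tool_rot": TCP orientation; "ft_force": force on the tool from outside, world axes, zero at the start; "torque": the same for the moment, N m; "grip_width": opening from 0.0 (shut) to 1.0 (fully open).
Only numpy, scipy, OpenCV 4.12 (cv2) and the standard library are available. Lean on these libraries where they do the work, as an engineer would, in place of code of your own. Each camera call takes 0.05 s, during which the arm holds its last target. There are 200 camera calls.

### The job

With your fingers, push the black slate clock base along the shelf, through the narrow gap between the two brass posts and on into the display bay until it is fully home, square against the green-faced rail at the back. Only push it: keep it flat on the shelf and never lift it. Leave everything else on the shelf where it stands, and finish clear of it all.

Things in the scene. Friction and masses are not known exactly. Their poses are not given: they have to be found in the camera images.
- slate_base: Black slate clock base, a loose slab 90 mm along its x, 110 mm along its y, 28 mm high (sides upright for the lowest 22 mm, then a 6 mm step inwards), thin brass ring inlaid on top; about 0.7 kg. Origin at the centre of its underside, z up. Starts on the open shelf to the robot's right of the bay, its y axis within about 0.4 rad of world +y.
- bay: Fixed display bay, open at its -y end; no floor plate. Origin mid-bay at shelf level; y = the way the slate goes in (roughly world +y), x across. Dark walnut side rails, 20 mm high, inner faces at x = -60 and +60 mm, from y = -67 to +60. Slate home: its origin at y = +2 mm in this frame, its y axis parallel to this y.
- gap (a point): Middle of the gap between the bay's two fixed round brass posts, at shelf level (bay x = 0, y = -75 mm; axes as the bay's). Posts 20 mm in diameter, 55 mm high with ball tops (collar at 37 to 40 mm is 26 mm wide), centres 58 mm either side along x: the clear gap is 96 mm, for the 90 mm side of the slate.
- back (a point): Middle of the lower edge of the green face of the bay's back rail, at shelf level (bay x = 0, y = +57 mm; axes as the bay's). The rail runs along x, 26 mm high; the slate's leading short (90 mm) side rests flat against it when home.
- watch: Silver hunter pocket watch lying flat, 50 mm across, 14 mm high, with crown and bow out to 46 mm along its x; loose, to be left alone; it lies beside the bay on the side of the robot. Origin at the centre of its underside.
- finial: Brass cone finial standing upright, 36 mm across at the foot, 60 mm high; loose, to be left alone; it stands beside the bay on the side away from the robot. Origin at the centre of its underside.
- bushing_tool: Steel bushing tool standing upright, 32 mm across at the foot, 64 mm high; loose, to be left alone; towards the back of the shelf. Origin at the centre of its underside.
- loupe: Black eye loupe standing on its wide end, 34 mm across, 28 mm high; loose, to be left alone; towards the back of the shelf. Origin at the centre of its underside.
- oil_jar: Small amber glass oil jar with a black cap, 36 mm across, 45 mm high; loose, to be left alone; on the right of the shelf. Origin at the centre of its underside.
- walnut_case: Dark walnut watch case 170 x 120 x 55 mm, lid standing open to 175 mm high; fixed, on the left of the shelf. Origin at the centre of its underside.
Mind the look-alikes: they are no part of the job. There is more than one size of the slate_base; the job needs the smallest. What is shaped like the bay but red is not meant.

How it is judged:
By the outcome, as a careful person would: the job done as asked, in the order asked, and still so for the second after the job is handed in, with the robot touching nothing.
It also fails if it takes over 67 s, if anything falls off the work surface, if the arm or the gripper's body presses on something with over 40 N, if the wrist force passes 120 N, or if a joint passes its speed limit or range.

## Working session

There is one attempt and no reset: what is moved stays moved. The work goes in short steps, Python scripts to look and compute and a shell command to move; the robot and the scene stay as the last step left them, time stands still between calls to the robot, and variables do not carry over. Pictures are saved under pics/ and viewed, about 8 in all and at most 12, crops included, and the job is handed in when it is done.

```bash
mkdir -p pics; cat > h.py <<'E'
import numpy as np, cv2
from bench import ctrl, imaging, finder
from scipy.spatial.transform import Rotation as R
def undist(im,uv):
    K=np.array(im['intrinsics']);k=im['k1']
    d=(np.atleast_2d(uv)-K[:2,2])/[K[0,0],K[1,1]]
    s=d.copy()
    for _ in range(20): s=d/(1+k*(s**2).sum(1,keepdims=True))
    return s
def toworld(im,uv,z=0.):
    s=undist(im,uv);P=np.array(im['pose'])
    r=np.c_[s,np.ones(len(s))]@P[:3,:3].T;o=P[:3,3]
    return o+r*((z-o[2])/r[:,2:])
def topix(im,X):
    P=np.array(im['pose']);K=np.array(im['intrinsics'])
    c=(np.atleast_2d(X)-P[:3,3])@P[:3,:3];s=c[:,:2]/c[:,2:]
    s=s*(1+im['k1']*(s**2).sum(1,keepdims=True))
    return s*[K[0,0],K[1,1]]+K[:2,2]
def save(im,name,crop=None,scale=1):
    f=im['frame'][:,:,::-1]
    if crop: f=f[crop[0]:crop[1],crop[2]:crop[3]]
    cv2.imwrite('pics/'+name,cv2.resize(f,None,fx=scale,fy=scale,interpolation=cv2.INTER_CUBIC))
E
python3 - <<'E'
from h import *
np.set_printoptions(precision=4,suppress=True)
s=ctrl.get_state();print(s['time'],s['position'],s['tool_rot'],s['grip_width'])
print(R.from_rotvec(s['tool_rot']).as_matrix())
ims={c:imaging.get_image(c) for c in('top','scene')}
for c in ims:
    print(c,np.array(ims[c]['pose'])[:3,3])
    for l in('slate_base','bay','gap','back','watch','finial','bushing_tool','loupe','oil_jar','walnut_case'):
        for d in finder.spot_point(l,c)[:3]:
            uv=np.array(d['point'])[::-1]*[640,400]
            print(l,round(d['conf'],2),uv.round(1),toworld(ims[c],uv)[0][:2])
f=np.vstack([ims['top']['frame'],ims['scene']['frame']])
cv2.imwrite('pics/top1.png',ims['top']['frame'][:,:,::-1]);cv2.imwrite('pics/scene1.png',ims['scene']['frame'][:,:,::-1])
E
```

```text
0.0 [0.1894 0.6212 0.2434] [-0.4629 -3.1071  0.0031] 1.0022278784328873
[[-0.9566  0.2915 -0.0005]
 [ 0.2915  0.9566 -0.0019]
 [-0.0001 -0.002  -1.    ]]
top [0.3837 0.0079 1.2454]
slate_base 0.93 [379.2 178.1] [ 0.6322 -0.1612]
slate_base 0.93 [393.3 269.1] [ 0.3242 -0.2056]
slate_base 0.87 [452.1 245.3] [ 0.4049 -0.4043]
gap 0.62 [242.8 159.4] [0.6947 0.3146]
back 0.98 [269.3 198.7] [0.5566 0.2162]
back 0.71 [205.7 156.6] [0.7042 0.4477]
back 0.33 [273.7 247.8] [0.3893 0.1957]
watch 0.6 [269.9 248.8] [0.3858 0.2086]
finial 0.62 [288.7 164.8] [0.6764 0.1525]
finial 0.6 [270.  197.3] [0.5613 0.2139]
finial 0.27 [271.4 247.7] [0.3896 0.2035]
bushing_tool 0.52 [317.1 133.5] [0.7902 0.0552]
loupe 0.63 [356.3 138.2] [ 0.7739 -0.0825]
oil_jar 0.62 [457.5 197.8] [ 0.5664 -0.4284]
walnut_case 0.71 [183.6 221.7] [0.4731 0.5115]
scene [ 1.3055 -0.3727  0.8655]
slate_base 0.96 [147.7 227.3] [ 0.3965 -0.4173]
slate_base 0.91 [210.5 185.8] [ 0.311  -0.2017]
slate_base 0.65 [262.7 249.5] [ 0.6255 -0.1577]
bay 0.98 [348.9 194.9] [0.5522 0.1618]
bay 0.7 [436.  201.4] [0.7021 0.3822]
gap 0.73 [323.9 197.9] [0.5276 0.0872]
gap 0.67 [419.5 208.3] [0.7016 0.3182]
back 0.63 [366.3 191.6] [0.5649 0.2175]
back 0.63 [450.7 192.4] [0.6926 0.4502]
watch 0.64 [333.2 159.7] [0.3792 0.2067]
watch 0.53 [368.1 223.5] [0.68   0.1474]
finial 0.48 [365.7 222.5] [0.6736 0.1433]
bushing_tool 0.78 [361.2 262.2] [0.7872 0.054 ]
loupe 0.6 [310.4 281.5] [ 0.7775 -0.0925]
oil_jar 0.74 [421.1 149.4] [0.4735 0.51  ]
oil_jar 0.65 [160.7 272. ] [ 0.5705 -0.4214]
oil_jar 0.38 [334.2 161.5] [0.3893 0.2049]
```

View pics/top1.png

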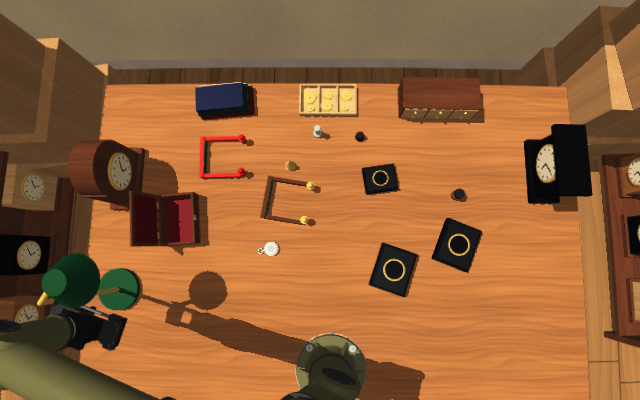

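View pics/scene1.png

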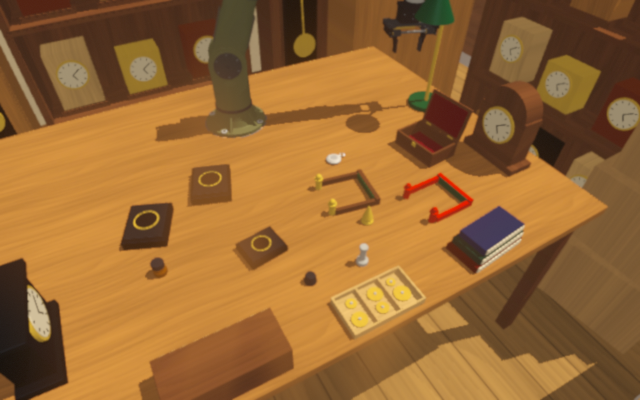

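The look-alikes are three black slates in the top view, at (380,179), (394,269) and (457,245). The one at (380,179), about world (0.63,-0.16), is clearly the smallest. There are also two bays: a brown one at (287,200) with brass posts at (311,186) and (305,220), and a red one at (222,157), so I choose the brown one. Next I'll fly the wrist camera over for close views.

```bash
r="[-3.5,-3.3,-0.5,0,0,0,4]"; python3 -m jog '[[[-3.5,-3.3,-0.5,0,0,0,4],[-3.5,-3.3,-0.5,0,0,0,4],[-3.5,-3.3,-0.5,0,0,0,4],[-3.5,-3.3,-0.5,0,0,0,4],[-3.5,-3.3,-0.5,0,0,0,4],[-3.5,-3.3,-0.5,0,0,0,4],[-3.5,-3.3,-0.5,0,0,0,4],[-3.5,-3.3,-0.5,0,0,0,4],[-3.5,-3.3,-0.5,0,0,0,4],[-3.5,-3.3,-0.5,0,0,0,4],[-3.5,-3.3,-0.5,0,0,0,4],[-3.5,-3.3,-0.5,0,0,0,4]]]'
python3 -m jog '[[[-3.5,-3.0,0,0,0,0,4],[-3.5,-3.0,0,0,0,0,4],[-3,-3,0,0,0,0,4],[0,0,0,0,0,0,4],[0,0,0,0,0,0,4]]]'
python3 - <<'E'
from h import *
np.set_printoptions(precision=4,suppress=True)
im=imaging.get_image('wrist');save(im,'w1.png')
print(np.array(im['pose']),im['intrinsics'],im['k1'])
for l in('slate_base','bay','gap','back'):
    for d in finder.spot_point(l,'wrist')[:3]:
        uv=np.array(d['point'])[::-1]*[640,400]
        print(l,round(d['conf'],2),uv.round(1),toworld(im,uv)[0][:2])
E
```

```text
time: 2.3
position: [0.4765, 0.1187, 0.3052]
tool_rot: [0.463, 3.106, 0.002]
ft_force: [1.0, 0.6, -0.6]
grip_width: 0.462
time: 2.8
position: [0.5453, 0.0045, 0.3045]
tool_rot: [-0.467, -3.106, -0.0]
ft_force: [0.0, 1.5, 0.8]
grip_width: 0.463
[[ 0.2935  0.9201  0.2595  0.4723]
 [ 0.9559 -0.2825 -0.0797  0.0256]
 [-0.      0.2714 -0.9625  0.4437]
 [ 0.      0.      0.      1.    ]] [[323.6433   0.     315.1385]
 [  0.     323.6433 202.7229]
 [  0.       0.       1.    ]] -0.04338584184091208
slate_base 0.91 [226.1 249.7] [ 0.6226 -0.1595]
slate_base 0.88 [  8.  161.1] [ 0.4032 -0.4142]
slate_base 0.66 [109.8  50.3] [ 0.3189 -0.2044]
back 0.77 [631.8 177.5] [0.691  0.4419]
back 0.68 [467.6 131.3] [0.5565 0.2161]
```

View pics/w1.png

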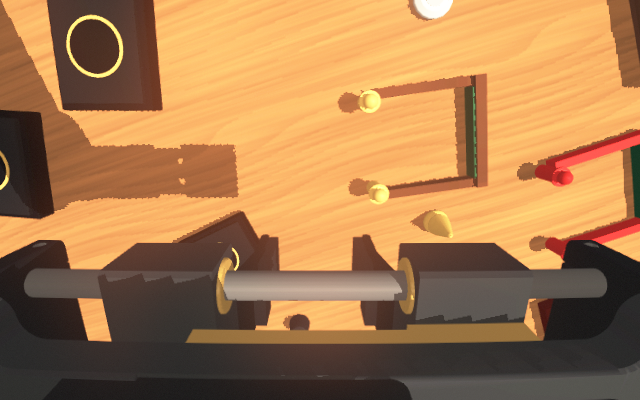

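The wrist view shows the brown bay clearly: ball tops at (370,101) and (379,194), and the green face near x≈472, rows 80–185. The chosen slate is partly hidden at (225,240). I'll fit the bay from this view and back off to see the slate.

```bash
cat > bay.py <<'E'
from h import *
np.set_printoptions(precision=4,suppress=True)
im=imaging.get_image('wrist')
f=cv2.cvtColor(im['frame'],cv2.COLOR_RGB2HSV).astype(int)
g=((f[...,0]>40)&(f[...,0]<90)&(f[...,1]>60)).astype(np.uint8)
g[:, :400]=0; g[:,520:]=0; g[220:]=0
print('green n',g.sum())
ys,xs=np.nonzero(g)
rows=np.unique(ys);lo=np.array([[xs[ys==r].min()-.5+.0,r] for r in rows],float);hi=np.array([[xs[ys==r].max()+.5,r] for r in rows],float)
for e,z in((lo,0),(hi,.026)):
    e=e[3:-3]
    w=toworld(im,e,z)[:,:2];
    vx,vy,x0,y0=cv2.fitLine(w.astype(np.float32),cv2.DIST_HUBER,0,.01,.01).ravel()
    print('edge ang(rail dir)',np.arctan(vy/vx),'ctr',x0,y0,'ends',w[0],w[-1], 'resid',np.abs((w-[x0,y0])@[-vy,vx]).max())
# balls
b=((f[...,0]>15)&(f[...,0]<35)&(f[...,1]>120)).astype(np.uint8);
c=[]
for (u,v) in((370,101),(379,194)):
    m=((f[v-16:v+16,u-16:u+16,0]>20)&(f[v-16:v+16,u-16:u+16,0]<35)&(f[v-16:v+16,u-16:u+16,1]>100))
    yy,xx=np.nonzero(m);print(m.sum(),xx.mean()+u-16,yy.mean()+v-16)
    for z in(.04,.048,.0):print(z,toworld(im,[xx.mean()+u-16,yy.mean()+v-16],z)[0][:2])
save(im,'w1c.png',(60,230,330,530),3.8)
E
python3 bay.py
```

```text
green n 163
edge ang(rail dir) -0.15386844 ctr 0.55728954 0.22344553 ends [0.5044 0.2319] [0.6164 0.2141] resid 0.0006839402601495189
edge ang(rail dir) -0.15366688 ctr 0.55102843 0.21467225 ends [0.5028 0.2212] [0.6087 0.2058] resid 0.0012431124536296488
239 369.4309623430962 102.59414225941423
0.04 [0.4803 0.0933]
0.048 [0.4802 0.092 ]
0.0 [0.4812 0.0998]
225 378.3022222222222 195.26222222222222
0.04 [0.5949 0.076 ]
0.048 [0.5925 0.075 ]
0.0 [0.6071 0.0808]
```

```bash
sleep 3; ls pics
```

```text
scene1.png
top1.png
w1.png
w1c.png
```

View pics/w1c.png

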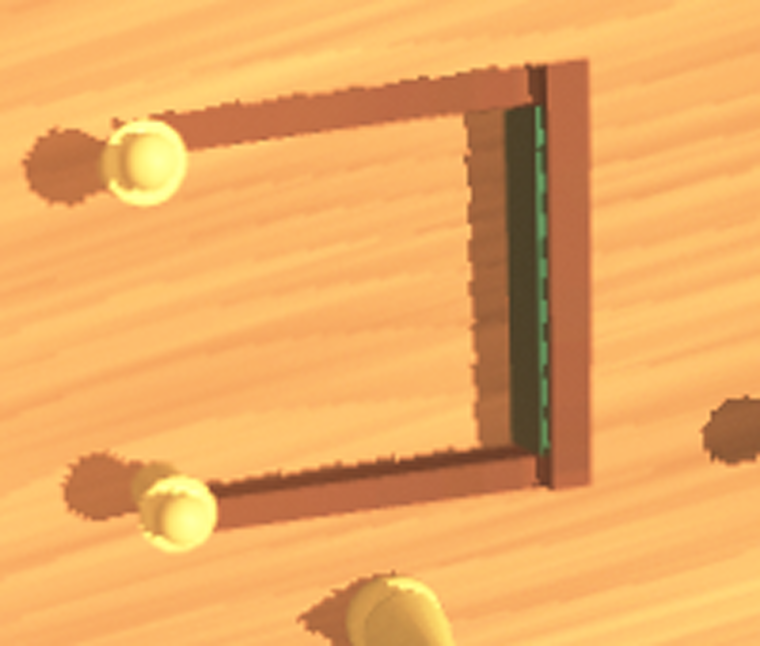

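```bash
python3 -m jog '[[[-4,-2.3,0,0,0,0,4],[-4,-2.3,0,0,0,0,4],[-4,-2.3,0,0,0,0,4],[-4,-2.3,0,0,0,0,4],[-3.6,-2.1,0,0,0,0,4],[0,0,0,0,0,0,4],[0,0,0,0,0,0,4]]]'
cat > slate.py <<'E'
from h import *
import sys
np.set_printoptions(precision=4,suppress=True)
B=np.array([.5485,.1586]);by=np.array([.152,.988]);bx=np.array([.988,-.152])
im=imaging.get_image('wrist')
for d in finder.trace('slate_base','wrist'):
    m=d['region'].astype(np.uint8);c,_=cv2.findContours(m,0,2);c=max(c,key=cv2.contourArea)[:,0].astype(float)
    w=toworld(im,c,.0)[:,:2]
    r=cv2.minAreaRect((w*1000).astype(np.float32));ctr=w.mean(0)
    print('conf',round(d['conf'],2),'pix',np.array(d['point'])[::-1]*[640,400],'area',m.sum(),'rect0',r, 'bay',(np.array(r[0])/1000-B)@bx,(np.array(r[0])/1000-B)@by)
# brass ring
f=cv2.cvtColor(im['frame'],cv2.COLOR_RGB2HSV).astype(int)
for d in finder.spot_point('slate_base','wrist'):
    uv=np.array(d['point'])[::-1]*[640,400];w=toworld(im,uv)[0][:2]
    print('spot',round(d['conf'],2),uv,w,'bay',(w-B)@bx,(w-B)@by)
s=ctrl.get_state();print(s['time'],s['position'],s['tool_rot'],s['ft_force'])
p=np.array(s['position'])[:2];print('tcp bay',(p-B)@bx,(p-B)@by)
save(im,sys.argv[1])
E
python3 slate.py w2.png
```

```text
time: 3.8
position: [0.6997, -0.1601, 0.3032]
tool_rot: [-0.464, -3.105, 0.001]
ft_force: [0.0, 0.3, 0.4]
grip_width: 0.463
conf 0.91 pix [48.128 31.72 ] area 7025 rect0 ((429.916015625, -438.7086486816406), (148.22622680664062, 83.68986511230469), 70.2060317993164) bay -0.02637006196289064 -0.6081657105224609
conf 0.57 pix [301.12 112.72] area 6267 rect0 ((624.3081665039062, -161.7750244140625), (95.3006362915039, 116.24848175048828), 9.221270561218262) bay 0.12359547221679694 -0.3050076828125
spot 0.92 [54.72  8.12] [ 0.4039 -0.4167] bay -0.05541845498175954 -0.5904050364865339
spot 0.59 [296.128 115.32 ] [ 0.6231 -0.1645] bay 0.12285842091097585 -0.30789459002547126
3.95 [ 0.6997 -0.1578  0.3054] [0.459  3.107  0.0027] [-1.0379 -0.1255  0.7746]
tcp bay 0.19745396287405317 -0.2896595222805561
```

View pics/w2.png

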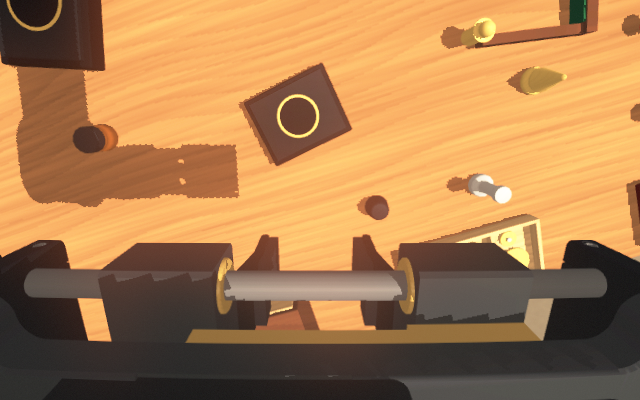

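The chosen slate measures about 95x116 mm including parallax, so it is the 90x110 one. It sits at about (0.623,-0.163) with yaw ≈ +0.16 rad, and the bay yaw is ≈ -0.153. I'll come down on its far side, flush with its long side, and push it sideways onto the bay axis while turning it.

```bash
python3 -m jog '[[[0,0.2,0,0,0,-6.5,5],[0,0.2,0,0,0,-6.5,5],[0,0.2,0,0,0,-6.5,5],[0,0.2,0,0,0,-6.5,5],[0,0,4.5,0,0,0,5],[0,0,4.5,0,0,0,5],[0,0,4.5,0,0,0,5],[0,0,4.5,0,0,0,5],[0,0,4.5,0,0,0,5],[0,0,3,0,0,0,5],[0,0,1.7,0,0,0,5],[0,0,0,0,0,0,5]]]'
python3 slate.py w3.png
```

```text
time: 5.15
position: [0.6994, -0.15, 0.0309]
tool_rot: [0.25, -3.128, -0.003]
ft_force: [-0.9, 0.2, -0.5]
grip_width: 0.576
conf 0.67 pix [318.272 104.48 ] area 49636 rect0 ((624.3694458007812, -161.1461181640625), (101.75809478759766, 124.53572845458984), 8.881030082702637) bay 0.12356042241210938 -0.30437700898437503
spot 0.84 [317.376 111.8  ] [ 0.6238 -0.1613] bay 0.12303352370494011 -0.30462872260266316
5.3 [ 0.7025 -0.152   0.0354] [-0.2486  3.1276 -0.0012] [-0.2442  0.4655  0.1729]
tcp bay 0.19935219616827313 -0.2834933606424193
```

View pics/w3.png

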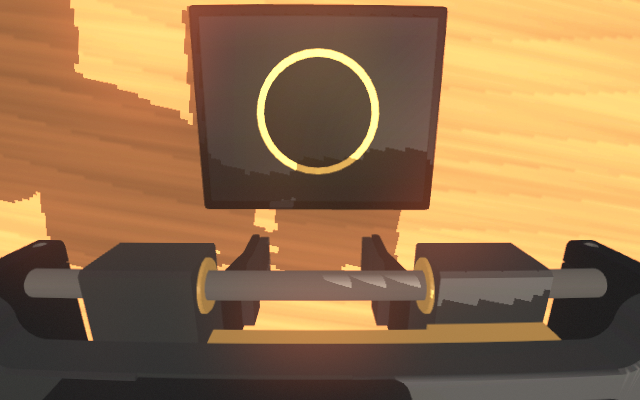

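```bash
python3 -m jog '[[[0.8,0,0.1,0,0,0,5],[0.7,0,0.1,0,0,0,5],[0.5,0,0,0,0,0,5],[0.5,0,0,0,0,0,5],[0.8,0,0,0,0,1.5,5],[0.8,0,0,0,0,1.5,5],[0.9,0,0,0,0,1.5,5],[0.9,0,0,0,0,1.5,5],[0.9,0,0,0,0,1.5,5],[0.9,0,0,0,0,1.5,5],[0.9,0,0,0,0,1.5,5],[0.9,0,0,0,0,1.5,5]]]'
python3 -m jog '[[[0.9,0,0,0,0,1.5,5],[0.9,0,0,0,0,1.5,5],[0.9,0,0,0,0,1.5,5],[0.9,0,0,0,0,1.5,5],[0.5,0,0,0,0,0,5],[0,0,0,0,0,0,5],[0,0,0,0,0,0,5]]]'
python3 slate.py w4.png
```

```text
time: 6.5
position: [0.6071, -0.1612, 0.0315]
tool_rot: [0.084, 3.137, -0.002]
ft_force: [4.5, -0.7, 1.1]
grip_width: 0.574
time: 7.2
position: [0.5655, -0.1567, 0.0308]
tool_rot: [0.245, 3.132, -0.0]
ft_force: [2.1, -0.8, 2.1]
grip_width: 0.575
conf 0.56 pix [322.816 142.92 ] area 45811 rect0 ((511.11114501953125, -145.32923889160156), (124.4698486328125, 102.19410705566406), 80.64904022216797) bay 0.009257055590820329 -0.3059651939819336
spot 0.8 [321.024 147.8  ] [ 0.5086 -0.1456] bay 0.006803071707121955 -0.30662884066613305
7.35 [ 0.5655 -0.1565  0.0305] [-0.2452 -3.1316  0.    ] [ 2.3895 -0.9783  2.1773]
tcp bay 0.06472164603320428 -0.30876798052796245
```

```bash
python3 -m jog '[[[0.5,0,0,0,0,0,5],[0.5,0,0,0,0,0,5],[0,0,0,0,0,0,5],[-1,0,0,0,0,0,5],[-2,0,0,0,0,0,5],[0,0,-3,0,0,0,5],[0,0,-5,0,0,0,5],[0,0,-5,0,0,0,5],[0,0,0,0,0,0,5]]]'
python3 -c "
from h import *
print(np.round(ctrl.get_state()['joint_positions'],3))"
python3 slate.py w5.png
```

```text
time: 8.25
position: [0.5887, -0.161, 0.167]
tool_rot: [0.244, 3.123, -0.001]
ft_force: [0.7, -0.5, 0.8]
grip_width: 0.579
[-0.333  0.324  0.676  1.683 -0.217  1.201  1.81 ]
conf 0.89 pix [32.384 61.8  ] area 8979 rect0 ((431.41424560546875, -397.55133056640625), (67.04637908935547, 121.46880340576172), 68.55626678466797) bay -0.031145723095703112 -0.567274549267578
conf 0.63 pix [318.976  88.32 ] area 14735 rect0 ((497.38128662109375, -143.07366943359375), (118.93326568603516, 97.03470611572266), 81.06280517578125) bay -0.004650891064453099 -0.30582362983398437
spot 0.67 [ 6.08 38.6 ] [ 0.4048 -0.415 ] bay -0.0548254029857932 -0.5886053614799036
spot 0.58 [319.808  91.28 ] [ 0.4979 -0.1434] bay -0.0040843647158872315 -0.30609866098690064
8.4 [ 0.5846 -0.159   0.1594] [-0.2442 -3.1292 -0.001 ] [-0.8309 -0.0021 -1.1992]
tcp bay 0.08390483719478263 -0.3082932554275979
```

```bash
python3 -m jog '[[[0,0,0,0,0,8.16,5],[0,0,0,0,0,8.16,5],[0,0,0,0,0,8.16,5],[0,0,0,0,0,8.16,5],[0,0,0,0,0,8.16,5],[0,0,0,0,0,8.16,5],[0,0,0,0,0,8.16,5],[0,0,0,0,0,8.16,5],[0,0,0,0,0,8.16,5],[0,0,0,0,0,8.16,5],[0,0,0,0,0,8.16,5],[0,0,0,0,0,0,5]]]'
python3 -m jog '[[[-2.7,-2.8,0,0,0,0,5],[-2.7,-2.8,0,0,0,0,5],[-2.8,-2.8,0,0,0,0,5],[0,0,0,0,0,0,5],[0,0,0,0,0,0,5]]]'
python3 slate.py w6.png
```

```text
time: 9.6
position: [0.5839, -0.1589, 0.1581]
tool_rot: [-2.382, -2.044, 0.006]
ft_force: [-0.3, -0.3, 0.8]
grip_width: 0.571
time: 10.1
position: [0.4888, -0.2279, 0.1598]
tool_rot: [-2.381, -2.046, -0.0]
ft_force: [2.0, 0.6, 0.3]
grip_width: 0.577
conf 0.88 pix [273.28 321.72] area 743 rect0 ((432.5800476074219, -365.6392517089844), (20.302677154541016, 89.22843933105469), 81.73198699951172) bay -0.03484454670410157 -0.5355682134521484
conf 0.86 pix [126.592 184.   ] area 20086 rect0 ((308.0570068359375, -205.2313232421875), (135.2017364501953, 168.30674743652344), 71.83882904052734) bay -0.18225531611328122 -0.3960126823242187
spot 0.93 [142.016 189.8  ] [ 0.3224 -0.2006] bay -0.1688362997490431 -0.3892370575803657
spot 0.9 [313.792 101.4  ] [ 0.498  -0.1459] bay -0.0036130413203908627 -0.30854745543248746
10.25 [ 0.4906 -0.2267  0.1601] [-2.3798 -2.05    0.0011] [0.254  0.3623 0.2221]
tcp bay 0.0013347957678406382 -0.38946021111072415
```

View pics/w6.png

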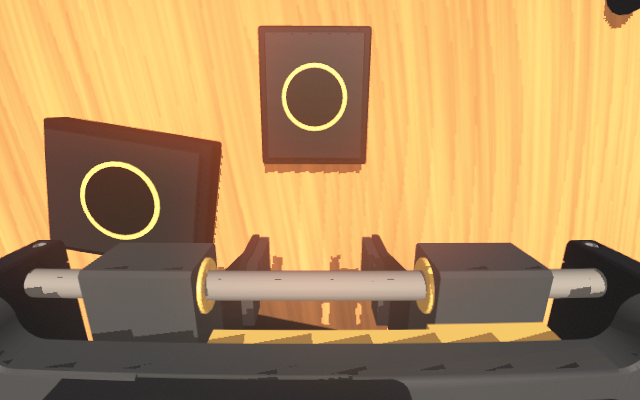

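```bash
python3 -m jog '[[[0,0,4.5,0,0,0,4],[0,0,4.5,0,0,0,4],[0,0,2.5,0,0,0,4],[0,0,1.4,0,0,0,4],[0,0,0,0,0,0,4],[0.8,0,0,0,0,0,4],[0.6,0,0,0,0,0,4],[0.4,0,0,0,0,0,4],[0.5,0,0,0,0,0,4],[0.8,0,0,0,0,0,4],[1,0,0,0,0,0,4],[1,0,0,0,0,0,4]]]'
python3 -m jog '[[[1,0,0,0,0,0,4],[1,0,0,0,0,0,4],[1,0,0,0,0,0,4],[1,0,0,0,0,0,4],[1,0,0,0,0,0,4],[1,0,0,0,0,0,4],[1,0,0,0,0,0,4],[1,0,0,0,0,0,4],[0.7,0,0,0,0,0,4],[0,0,0,0,0,0,4],[0,0,0,0,0,0,4]]]'
python3 slate.py w7.png
```

```text
time: 11.45
position: [0.4981, -0.1799, 0.0328]
tool_rot: [2.382, 2.042, -0.001]
ft_force: [-0.8, -5.6, 3.1]
grip_width: 0.462
time: 12.55
position: [0.5116, -0.0923, 0.0324]
tool_rot: [2.382, 2.045, 0.002]
ft_force: [1.0, -3.9, 2.5]
grip_width: 0.459
conf 0.83 pix [307.712 113.   ] area 47058 rect0 ((515.4176025390625, -28.236557006835938), (123.27754974365234, 101.49864959716797), 81.25106048583984) bay -0.004286252026367127 -0.1896230427368164
spot 0.82 [305.984 129.08 ] [ 0.515  -0.0274] bay -0.004785226166185877 -0.18880755118746959
12.7 [ 0.5114 -0.0922  0.0321] [2.383  2.0447 0.0012] [ 0.5228 -4.7422  3.314 ]
tcp bay 0.0014776034539972346 -0.25345644441310405
```

View pics/w7.png

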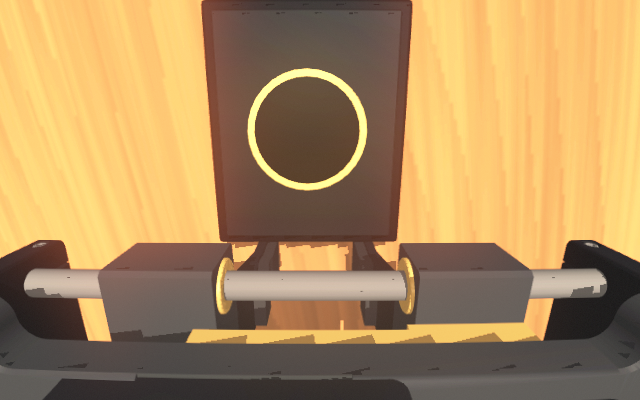

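```bash
python3 -m jog '[[[-1,0,0,0,0,0,4],[-1,0,0,0,0,0,4],[0,0,-3,0,0,0,4],[0,0,-4.5,0,0,0,4],[0,0,-4.5,0,0,0,4],[0,0,-4.5,0,0,0,4],[2,0,-4,0,0,0,4],[2,0,-4,0,0,0,4],[2,0,-4,0,0,0,4],[2,0,-2.5,0,0,0,4],[0,0,0,0,0,0,4],[0,0,0,0,0,0,4]]]'
python3 slate.py w8.png
```

```text
time: 13.9
position: [0.5194, -0.0322, 0.341]
tool_rot: [-2.382, -2.047, 0.001]
ft_force: [0.1, -0.3, -0.1]
grip_width: 0.462
conf 0.66 pix [313.216 158.08 ] area 4734 rect0 ((515.389404296875, -28.77735137939453), (115.080078125, 95.02530670166016), 81.38504028320312) bay -0.004231911145019557 -0.19016163370971678
conf 0.61 pix [236.992 259.28 ] area 219 rect0 ((373.27008056640625, -173.50808715820312), (33.24080276489258, 26.070520401000977), 77.18898010253906) bay -0.12264673115234374 -0.3547577378662109
spot 0.72 [315.2  157.32] [ 0.5185 -0.0242] bay -0.0018501163476448814 -0.1851901830753981
14.05 [ 0.5189 -0.0335  0.3401] [-2.3846 -2.043   0.0036] [0.7154 0.1104 0.1946]
tcp bay -7.230086608119874e-05 -0.19425061804796806
```

View pics/w8.png

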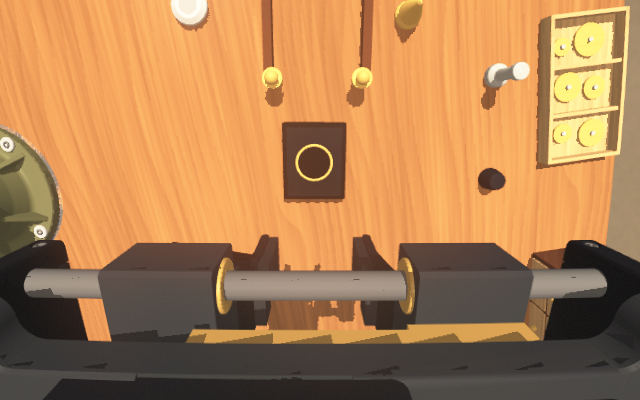

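The view from above shows both posts (collars at (272,78) and (362,78)), the rails, and the slate with its edges at columns 283–345. The slate sits a few mm left of the middle, so I'll measure that to sub-pixel.

```bash
cat > rel.py <<'E'
from h import *
import sys
np.set_printoptions(precision=4,suppress=True)
B=np.array([.5485,.1586]);by=np.array([.152,.988]);bx=np.array([.988,-.152])
bay=lambda w:np.c_[(w[:,:2]-B)@bx,(w[:,:2]-B)@by]*1000
im=imaging.get_image('wrist');f=im['frame'];h=cv2.cvtColor(f,cv2.COLOR_RGB2HSV).astype(int)
br=((h[...,0]>20)&(h[...,0]<36)&(h[...,1]>90)&(h[...,2]>120)).astype(np.uint8)
for z,(r0,r1,c0,c1) in((.040,(60,95,255,290)),(.040,(60,95,345,380)),(.028,(138,187,288,340))):
    ys,xs=np.nonzero(br[r0:r1,c0:c1]);uv=np.array([(xs.min()+xs.max())/2+c0,(ys.min()+ys.max())/2+r0])
    print(len(xs),'brass',uv,np.ptp(xs),np.ptp(ys),'bay',bay(toworld(im,uv,z)))
g=cv2.cvtColor(f,cv2.COLOR_RGB2GRAY).astype(float)
def edge(rows,c0,c1,z,s):
    p=[]
    for r in rows:
        d=np.abs(np.convolve(g[r,c0:c1],[1,1,-1,-1],'valid'));i=int(d.argmax())
        o=0
        if 0<i<len(d)-1:
            a,b,c=d[i-1:i+2];o=.5*(a-c)/(a-2*b+c+1e-9)
        p.append([c0+i+1.5+o,r])
    w=bay(toworld(im,np.array(p),z));k=np.polyfit(w[:,1],w[:,0],1)
    print(s,'x med',np.median(w[:,0]),'slope',k[0],'sd',np.std(w[:,0]-np.polyval(k,w[:,1])))
edge(range(128,195),276,290,.022,'slate L');edge(range(128,195),338,352,.022,'slate R')
edge(range(5,60),266,279,.02,'rail L inner');edge(range(5,60),354,366,.02,'rail R inner')
E
python3 rel.py
```

```text
241 brass [272.   75.5] 20 19 bay [[-57.7375 -76.1817]]
243 brass [362.   75.5] 20 19 bay [[ 57.2476 -76.2945]]
205 brass [314.5 161. ] 35 36 bay [[  -3.6303 -187.9348]]
slate L x med -48.43175361091102 slope 0.00040077794868366293 sd 0.19484938648989436
slate R x med 40.76852401415668 slope -0.0005343036021583914 sd 0.134855417858633
rail L inner x med -57.442609930047034 slope 0.0006684168686801286 sd 0.13600707577012114
rail R inner x med 56.16669503766584 slope -0.004341339026023461 sd 0.5041425125542337
```

```bash
python3 -m jog '[[[-4,0,2,0,0,0,4],[-4,0,2,0,0,0,4],[0,0,4.8,0,0,0,4],[0,0,4.8,0,0,0,4],[0,0,4.8,0,0,0,4],[0,0,4.8,0,0,0,4],[0,0,4.5,0,0,0,4],[0,0,2.0,0,0,0,4],[0,0,1.1,0,0,0,4],[0.7,0,0,0,0,0,4],[0.7,0,0,0,0,0,4],[0.4,0,0,0,0,0,4]]]'
python3 -m jog '[[[0.4,0,0,0,0,0,4],[0.7,0.08,0,0,0,0,4],[0.7,0.08,0,0,0,0,4],[0.7,0.08,0,0,0,0,4],[0.7,0.08,0,0,0,0,4],[0.6,0.07,0,0,0,0,4],[0,0,0,0,0,0,4],[-1,0,0,0,0,0,4],[-1,0,0,0,0,0,4],[0,0,-3,0,0,0,4],[0,0,-4.5,0,0,0,4],[0,0,-4.5,0,0,0,4]]]'
python3 -m jog '[[[0,0,-4.5,0,0,0,4],[1,0,-4.5,0,0,0,4],[2,0,-4,0,0,0,4],[2,0,-4,0,0,0,4],[0,0,-2,0,0,0,4],[0,0,0,0,0,0,4],[0,0,0,0,0,0,4]]]'
python3 slate.py w9.png
```

```text
time: 15.3
position: [0.512, -0.0923, 0.035]
tool_rot: [2.381, 2.047, 0.004]
ft_force: [-0.4, -0.7, -0.1]
grip_width: 0.462
time: 16.5
position: [0.5161, -0.077, 0.1544]
tool_rot: [-2.384, -2.044, 0.002]
ft_force: [1.1, 1.1, -0.4]
grip_width: 0.459
time: 17.2
position: [0.5243, -0.0275, 0.3432]
tool_rot: [-2.384, -2.045, -0.001]
ft_force: [-0.5, -0.6, -0.8]
grip_width: 0.46
conf 0.81 pix [313.28 136.88] area 4979 rect0 ((524.9432983398438, 5.830535888671875), (113.4261245727539, 94.25456237792969), 81.25648498535156) bay -5.3062695312473506e-05 -0.15451684919433592
conf 0.53 pix [237.504 260.32 ] area 138 rect0 ((371.9436950683594, -165.81224060058594), (30.40113067626953, 18.705657958984375), 37.01226806640625) bay -0.12512696870117185 -0.34735585206298825
spot 0.65 [311.616 142.6  ] [0.5217 0.0027] bay -0.0027930391083261993 -0.15813150883700844
17.35 [ 0.5238 -0.0275  0.3421] [-2.3838 -2.044   0.0029] [ 0.1697 -0.1155 -0.0566]
tcp bay 0.003868492733061275 -0.18760405574051683
```

View pics/w9.png

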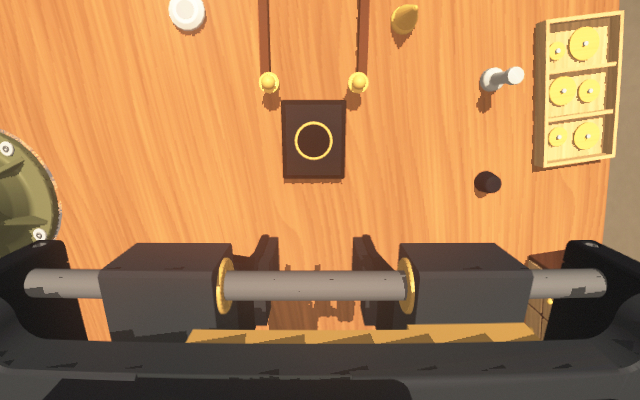

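```bash
sed -i 's/(.040,(60,95,255,290)),(.040,(60,95,345,380)),(.028,(138,187,288,340))/(.040,(65,100,252,287)),(.040,(65,100,342,377)),(.028,(116,165,288,340))/; s/range(128,195)/range(106,172)/g' rel.py; sed -i 's/,266,279,.02/,262,275,.02/;s/,354,366,.02/,350,363,.02/' rel.py
python3 rel.py
```

```text
243 brass [269.   80.5] 20 19 bay [[-58.1021 -75.3535]]
249 brass [359.  81.] 20 18 bay [[ 57.8621 -76.0162]]
226 brass [314.  139.5] 36 37 bay [[  -0.2519 -151.6628]]
slate L x med -44.88201425827037 slope -0.0014848481151988095 sd 0.1913323244556561
slate R x med 44.40831363087695 slope -0.0025550851175352 sd 0.1832753846407033
rail L inner x med -57.359285362691 slope 0.002269778750329533 sd 0.11149797161721661
rail R inner x med 56.30487422280827 slope 0.0034175381593212957 sd 0.5550743855800847
```

Slate and posts are centred to within 0.2 mm and the yaw matches to about 0.004 rad. I'll push straight in.

```bash
python3 -m jog '[[[-2.5,-0.2,2,0,0,0,4],[-2.5,-0.2,2,0,0,0,4],[0,0,4.8,0,0,0,4],[0,0,4.8,0,0,0,4],[0,0,4.8,0,0,0,4],[0,0,4.8,0,0,0,4],[0,0,4.5,0,0,0,4],[0,0,2.3,0,0,0,4],[0,0,1.1,0,0,0,4],[0.7,0,0,0,0,0,4],[0.7,0,0,0,0,0,4],[0.4,0,0,0,0,0,4]]]'
python3 -m jog '[[[0.4,0,0,0,0,0,4],[0.6,0,0,0,0,0,4],[0.7,0,0,0,0,0,4],[0.7,0,0,0,0,0,4],[0.7,0,0,0,0,0,4],[0.7,0,0,0,0,0,4],[0.7,0,0,0,0,0,4],[0.7,0,0,0,0,0,4],[0.7,0,0,0,0,0,4],[0.7,0,0,0,0,0,4],[0,0,0,0,0,0,4]]]'
python3 slate.py w10.png
```

```text
time: 18.6
position: [0.5174, -0.0567, 0.034]
tool_rot: [2.381, 2.047, 0.004]
ft_force: [0.8, -4.0, -0.5]
grip_width: 0.459
time: 19.7
position: [0.527, 0.0068, 0.0339]
tool_rot: [2.381, 2.045, 0.002]
ft_force: [-0.4, -3.2, 3.3]
grip_width: 0.46
conf 0.63 pix [313.728 115.72 ] area 46137 rect0 ((534.7495727539062, 70.7413558959961), (123.16464233398438, 101.36322021484375), 81.28333282470703) bay -0.00023090821533204703 -0.0888944053161621
spot 0.77 [313.792 126.92 ] [0.5346 0.0721] bay -0.0005856004864045422 -0.08757774305568594
19.85 [0.5269 0.0068 0.0335] [2.3827 2.0448 0.0027] [ 0.8691 -4.7551  2.9826]
tcp bay 0.0016844848424863324 -0.15324656940400663
```

View pics/w10.png

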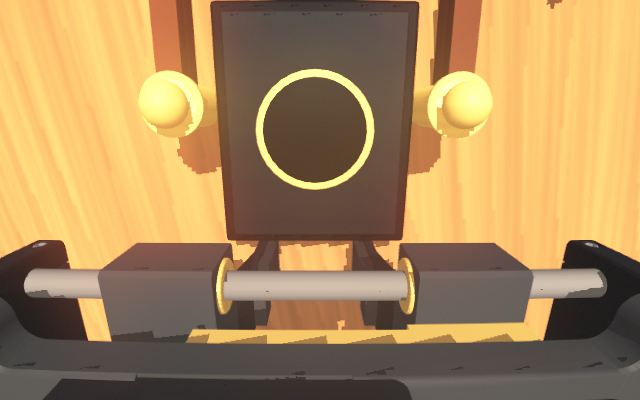

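The slate is halfway through the gap, centred and not touching the posts. I'll keep going.

```bash
python3 -m jog '[[[0.7,0,0,0,0,0,4],[0.7,0,0,0,0,0,4],[0.7,0,0,0,0,0,4],[0.7,0,0,0,0,0,4],[0.7,0,0,0,0,0,4],[0.7,0,0,0,0,0,4],[0.7,0,0,0,0,0,4],[0.7,0,0,0,0,0,4],[0.7,0,0,0,0,0,4],[0.7,0,0,0,0,0,4],[0.6,0,0,0,0,0,4],[0.4,0,0,0,0,0,4]]]'
python3 -m jog '[[[0.3,0,0,0,0,0,4],[0.2,0,0,0,0,0,4],[0.2,0,0,0,0,0,4],[0,0,0,0,0,0,4]]]'; python3 slate.py w11.png
```

```text
time: 21.05
position: [0.5383, 0.0837, 0.0334]
tool_rot: [2.383, 2.043, -0.002]
ft_force: [-1.8, -9.1, 7.4]
grip_width: 0.46
time: 21.45
position: [0.5393, 0.0906, 0.0333]
tool_rot: [2.384, 2.043, -0.002]
ft_force: [-1.0, -8.4, 7.2]
grip_width: 0.46
conf 0.71 pix [315.008 114.32 ] area 46958 rect0 ((547.1759643554688, 153.88436889648438), (123.97799682617188, 102.3782958984375), 81.07037353515625) bay -0.00059137128906246 -0.004860296948242167
spot 0.62 [316.928 129.92 ] [0.5483 0.1541] bay 0.0005311340582738455 -0.004478865437552016
21.6 [0.5393 0.0906 0.0333] [ 2.3839  2.0426 -0.0021] [-0.6185 -7.8031  6.283 ]
tcp bay 0.001269855620328676 -0.06862618523586793
```

```bash
python3 -m jog '[[[0.2,0,0,0,0,0,4],[0.2,0,0,0,0,0,4],[0,0,0,0,0,0,4]]]';python3 -m jog '[[[0.15,0,0,0,0,0,4],[0.1,0,0,0,0,0,4],[0,0,0,0,0,0,4]]]'; python3 -m jog '[[[0.2,0,0,0,0,0,4],[0,0,0,0,0,0,4]]]'
```

```text
time: 21.9
position: [0.5399, 0.0943, 0.0333]
tool_rot: [2.384, 2.043, -0.003]
ft_force: [-0.8, -8.4, 7.4]
grip_width: 0.455
time: 22.2
position: [0.5399, 0.0944, 0.0333]
tool_rot: [2.384, 2.04, -0.006]
ft_force: [-2.0, -13.4, 8.9]
grip_width: 0.463
time: 22.4
position: [0.5399, 0.0945, 0.0332]
tool_rot: [2.384, 2.038, -0.01]
ft_force: [-3.1, -16.3, 10.5]
grip_width: 0.453
```

It has stopped and the force is climbing, so it's likely home. I'll press a little more to seat it square, then retract and look.

```bash
python3 -m jog '[[[0.3,0,0,0,0,0,4],[0.3,0,0,0,0,0,4],[0,0,0,0,0,0,4],[0,0,0,0,0,0,4]]]'
python3 -m jog '[[[-0.8,0,0,0,0,0,4],[-1,0,0,0,0,0,4],[-1.2,0,0,0,0,0,4],[0,0,0,0,0,0,4],[0,0,-3,0,0,0,4],[0,0,-4.5,0,0,0,4],[0,0,-4.5,0,0,0,4],[0,0,-4.5,0,0,0,4],[-1,0,-4.5,0,0,0,4],[-1,0,-4,0,0,0,4],[0,0,-4,0,0,0,4],[0,0,0,0,0,0,4]]]'
python3 slate.py w12.png
```

```text
time: 22.8
position: [0.54, 0.0948, 0.0332]
tool_rot: [2.384, 2.033, -0.019]
ft_force: [-5.7, -26.1, 14.4]
grip_width: 0.462
time: 24.0
position: [0.5361, 0.0592, 0.3278]
tool_rot: [2.381, 2.047, 0.015]
ft_force: [1.2, 0.0, 0.1]
grip_width: 0.46
conf 0.83 pix [312.832  90.08 ] area 5946 rect0 ((547.5375366210938, 160.08145141601562), (115.65575408935547, 95.10604095458984), 81.82733154296875) bay -0.0011760944335937652 0.0013173795654296936
spot 0.7 [310.528  92.28 ] [0.5456 0.1602] bay -0.0031023304542988424 0.0011796891058482868
24.15 [0.5332 0.0594 0.3219] [-2.381  -2.0475  0.0002] [0.55   0.4    0.1784]
tcp bay -7.352471708408717e-05 -0.10031131330507319
```

View pics/w12.png

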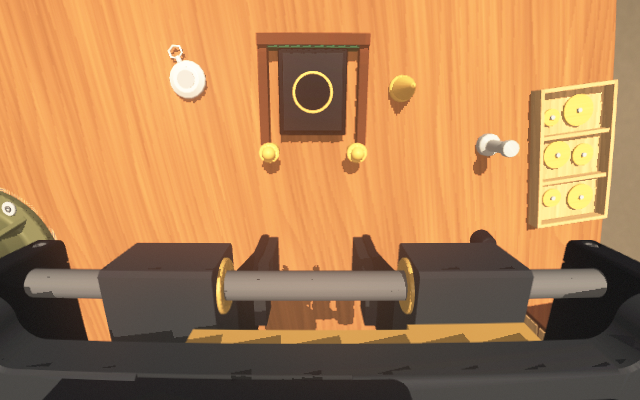

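The picture shows the slate inside the bay against the back rail, with the watch, finial and bushing tool standing where they were. A numeric check for squareness and depth comes next, and I'm out of picture views.

```bash
cat > fin.py <<'E'
from h import *
np.set_printoptions(precision=4,suppress=True)
B=np.array([.5485,.1586]);by=np.array([.152,.988]);bx=np.array([.988,-.152])
bay=lambda w:np.c_[(w[:,:2]-B)@bx,(w[:,:2]-B)@by]*1000
im=imaging.get_image('wrist');f=im['frame'];g=cv2.cvtColor(f,cv2.COLOR_RGB2GRAY).astype(float)
h=cv2.cvtColor(f,cv2.COLOR_RGB2HSV).astype(int)
br=(h[...,0]>20)&(h[...,0]<36)&(h[...,1]>90)&(h[...,2]>120)
for z,(r0,r1,c0,c1) in((.040,(136,172,252,287)),(.040,(136,172,340,375)),(.028,(67,117,287,338))):
    ys,xs=np.nonzero(br[r0:r1,c0:c1]);uv=np.array([(xs.min()+xs.max())/2+c0,(ys.min()+ys.max())/2+r0])
    print('brass',uv,'bay',bay(toworld(im,uv,z)))
def edge(A,lines,a0,a1,z,s,ax):
    p=[]
    for r in lines:
        d=np.abs(np.convolve(A[r,a0:a1],[1,1,-1,-1],'valid'));i=int(d.argmax());o=0
        if 0<i<len(d)-1:
            a,b,c=d[i-1:i+2];o=.5*(a-c)/(a-2*b+c+1e-9)
        q=a0+i+1.5+o;p.append([q,r] if ax==0 else [r,q])
    w=bay(toworld(im,np.array(p),z));k=np.polyfit(w[:,1-ax],w[:,ax],1)
    print(s,'med',np.median(w[:,ax]),'slope',k[0],'sd',np.std(w[:,ax]-np.polyval(k,w[:,1-ax])))
edge(g,range(56,128),273,284,.022,'slate L',0);edge(g,range(56,128),341,352,.022,'slate R',0)
edge(g,range(60,135),264,273,.02,'railL',0)
edge(g.T,range(285,342),128,142,.022,'slate rear',1)
edge(g.T,range(285,342),40,47,.026,'rail face top',1)
edge(g.T,range(285,342),28,38,.026,'rail back top',1)
edge(g.T,range(285,342),47,54,.022,'slate front?',1)
print(f[40:58,312])
im=imaging.get_image('top')
for l in('slate_base','watch','finial','bushing_tool','loupe','oil_jar'):
    for d in finder.spot_point(l,'top')[:2]:
        uv=np.array(d['point'])[::-1]*[640,400];print(l,round(d['conf'],2),uv,toworld(im,uv)[0][:2])
E
python3 fin.py
```

```text
brass [272.5 150.5] bay [[-57.5067 -75.5365]]
brass [361.5 151. ] bay [[ 57.7977 -75.8317]]
brass [317.   89.5] bay [[-0.133   0.5603]]
slate L med -45.956224103411934 slope 0.07569656875102623 sd 2.376736665927357
slate R med 41.87262427898395 slope -0.0786895722110523 sd 0.9810918837571789
railL med -60.74008727545328 slope 0.021427476789506277 sd 0.32681759466633925
slate rear med -55.0154775233809 slope 0.030656790961858152 sd 3.800697983741686
rail face top med 54.070441227425135 slope 0.0022563378992552408 sd 0.01892143320334521
rail back top med 71.2421291936286 slope 0.002174894444910691 sd 0.020501805556614416
slate front? med 49.11104571287264 slope 0.001781495187331281 sd 0.23525492145633067
[[165  97  61]
 [146  86  55]
 [ 87  81  55]
 [101 134  87]
 [ 93 112  72]
 [ 79  49  32]
 [ 88  62  50]
 [ 88  62  51]
 [ 89  63  53]
 [ 89  63  52]
 [ 99  77  67]
 [ 98  76  65]
 [ 97  75  65]
 [ 98  75  65]
 [ 97  76  65]
 [ 97  75  65]
 [ 97  76  65]
 [ 96  76  66]]
slate_base 0.88 [392.576 269.8  ] [ 0.322  -0.2032]
slate_base 0.61 [453.312 244.   ] [ 0.4093 -0.4085]
watch 0.67 [270.016 249.68 ] [0.3828 0.208 ]
bushing_tool 0.75 [271.872 248.4  ] [0.3872 0.2019]
loupe 0.49 [359.104 135.48 ] [ 0.7839 -0.0924]
oil_jar 0.4 [457.216 196.52 ] [ 0.5708 -0.4277]
```

Depth reads about +1.3 mm relative to the posts, but a sliver of green shows between the slate and the rail. I'll check it from straight above, close in.

```bash
python3 -m jog '[[[4,0,0,0,0,0,4],[4.2,0,0,0,0,0,4],[0,0,4,0,0,0,4],[0,0,4,0,0,0,4],[0,0,3,0,0,0,4],[0,0,0,0,0,0,4],[0,0,0,0,0,0,4],[0,0,0,0,0,0,4]]]'
cat > near.py <<'E'
from h import *
np.set_printoptions(precision=1,suppress=True,linewidth=150)
B=np.array([.5485,.1586]);by=np.array([.152,.988]);bx=np.array([.988,-.152])
im=imaging.get_image('wrist');f=im['frame']
P=np.array(im['pose']);print('cam bay',(P[:2,3]-B)@bx,(P[:2,3]-B)@by,P[2,3],ctrl.get_state()['time'])
X=lambda x,y,z:np.r_[B+bx*x/1000+by*y/1000,z/1000]
for x in(-35,0,35):
    print('x',x,'row of face top/bottom',topix(im,[X(x,57,26),X(x,57,0)])[:,1],'home slate z22',topix(im,[X(x,57,22)])[0],'step',topix(im,[X(x,51,28)])[0])
    u,v=topix(im,[X(x,57,24)])[0].round().astype(int)
    for r in range(v-9,v+14): print(r,f[r,u-2:u+3].mean(0))
save(im,'near.png')
E
python3 near.py
```

```text
time: 25.35
position: [0.5473, 0.1394, 0.2146]
tool_rot: [2.383, 2.045, 0.005]
ft_force: [-0.3, -0.1, 0.2]
grip_width: 0.461
cam bay -0.0003293279415436363 0.05417392645207469 0.35391397881510833 25.4
x -35 row of face top/bottom [109.1 109.3] home slate z22 [279.3 109.1] step [278.8 115.4]
100 [180.4 104.4  66. ]
101 [180.  104.8  66. ]
102 [180.  104.4  66.2]
103 [179.4 103.8  65.6]
104 [179.4 104.6  66. ]
105 [179.  103.6  65.4]
106 [179.2 103.8  65.4]
107 [170.4 102.4  65.4]
108 [137.   98.   61.2]
109 [104.6 110.6  67.2]
110 [107.6 130.4  77.4]
111 [102.4 107.   63.4]
112 [97.  55.  36.4]
113 [98.8 59.  43.6]
114 [100.   61.4  47.4]
115 [100.   62.2  46.4]
116 [99.2 61.6 45.8]
117 [99.4 62.  47.2]
118 [102.   66.6  53.4]
119 [105.2  71.8  59.4]
120 [104.4  71.   58. ]
121 [104.2  70.6  57.8]
122 [103.8  70.4  57.4]
x 0 row of face top/bottom [109.1 109.3] home slate z22 [314.7 109.1] step [314.7 115.4]
100 [177.6 102.   65.4]
101 [176.2 101.6  64.8]
102 [176.2 101.6  65. ]
103 [175.8 101.2  65. ]
104 [176.4 101.6  65.2]
105 [175.6 101.2  64.8]
106 [175.4 100.6  64.2]
107 [175.4 
[... 257 characters left out ...]
[96.  65.2 53.4]
120 [95.  65.2 53.4]
121 [97.  68.4 57.2]
122 [96.8 68.4 57. ]
x 35 row of face top/bottom [109.2 109.4] home slate z22 [350.1 109.2] step [350.6 115.5]
100 [175.4 101.4  64.2]
101 [174.8 100.4  63.6]
102 [174.4 100.2  63.4]
103 [174.  100.2  63.4]
104 [173.8  99.8  64. ]
105 [174.2 100.2  63.8]
106 [173.8 100.2  63.6]
107 [173.6 100.2  63.2]
108 [150.4  93.8  60. ]
109 [ 99.  101.6  62.2]
110 [104.  127.2  77.4]
111 [100.  108.6  66.8]
112 [92.4 58.8 39.2]
113 [93.2 56.2 41.4]
114 [95.6 60.8 47.8]
115 [95.4 60.2 47.8]
116 [95.8 61.2 48.4]
117 [94.6 60.  47.4]
118 [97.8 66.2 53.4]
119 [101.2  70.8  59.2]
120 [101.4  70.2  60.2]
121 [100.8  70.4  59.8]
122 [100.4  70.4  59.8]
```

From straight above, the slate begins right where the 2.5–3 mm green lip ends. That boundary is row 111.6 to 111.7 at x = -35, 0 and +35 mm, so the slate is flush and square. The lip is the top of the green facing, which was also visible as a lit strip in the earlier empty-bay crop. I'll lift clear and hand in.

```bash
python3 -m jog '[[[-2,0,-4,0,0,0,4],[-2,0,-4,0,0,0,4],[-2,0,-3,0,0,0,4],[0,0,0,0,0,0,4],[0,0,0,0,0,0,4]]]'
python3 -c "
from bench import close_job
print(close_job())"
```

```text
time: 25.9
position: [0.5377, 0.0799, 0.3242]
tool_rot: [-2.384, -2.045, -0.007]
ft_force: [-1.0, -0.2, -1.1]
grip_width: 0.458
the job is handed in; nothing more can be done
None
```

The smallest slate is home in the brown bay, square against the green-faced rail. I pushed it flat the whole way and handed the job in at about 26 s. I turned and pushed it sideways onto the bay axis, nudged it 3.5 mm to centre it, then pushed it straight between the posts.

**What the last checks showed**
- **Home:** the slate stopped hard, moving under 0.5 mm as the push rose to about 27 N sideways.
- **Square:** seen from above, its front edge meets the green facing within about 0.1 pixel across the width.
- **Clear:** the arm finished about 0.3 m above the shelf, touching nothing.
- **Neighbours:** the watch, finial and bushing tool looked undisturbed in the last picture I viewed. The loupe and oil jar were found close to their starting spots, 10–14 mm off for the loupe with this coarse view.

**Checks that disagreed or failed**
- The slate's depth measured +0.6 to +1.3 mm, against +2 mm for home. That is within the roughly 2 mm calibration error.
- A 2.5–3 mm green strip shows at the rail. I took it as the top of the green facing, not a gap, because the same strip showed when the bay was empty.
- In the final top view the networks did not report the pushed slate or the finial, and they mistook the watch for the bushing tool.
- My automatic edge fits of the slate's sides and rear in the last wrist picture were too noisy to use, because the arm had drifted slightly.

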